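# Draw a loaded carrier out of the drying rack and hold it up level

### The job

Draw the plywood carrier, by its blue pull post, straight out of its guides on the bench until it is all the way out from under the drying rack, without lifting it before that. Then take it by its red central handle, lift it so that its underside is about 15 cm above the bench, in front of the rack, and finish while still holding it there, level and still. Both round boxes must stay standing on the carrier throughout, the carrier must never tip, and nothing else on the bench may be disturbed.

Things in the scene. Friction and masses are not known exactly. Their poses are not given: they have to be found in the camera images.
- rack: low fixed wooden drying rack: slatted shelf 206 mm deep, 270 wide, on four 18 mm legs at y = +/-115 mm. Over the lane the slats' underside is 135 mm up; slat tops 151, round boxes fixed at the rear of the shelf reach 181. Origin: on the bench below the middle of the shelf's front edge. x points level into the rack, away from the robot; z up. The carrier comes out towards -x.
- guide_mouth (a point): point on the bench midway between the outer ends of the two fixed guide strips, at rack x = -124 mm. The strips are 12 mm high, 12 mm wide, run along rack x from -124 to +206 mm, centred at y = +/-86 mm (160 mm clear between them).
- carrier: loose plywood carrier on the bench between the guides, about 0.3 kg, slides on plain friction. Origin: on its underside below the red handle's centre; x along the guides into the rack, z up. Board 10 mm thick, x = -105 to +85 mm, 152 mm wide (4 mm play a side), rim 10 mm high on top. At the start the origin is 0 to 20 mm behind the shelf's front edge, the handle under the shelf.
- pull_post (a point): point on the blue upright pull post of the carrier at carrier x = -88 mm, y = 0, z = 58 mm. The post is 14 mm thick in y, 22 mm in x, its top is 74 mm above the carrier's underside; nothing beside it is taller than the 20 mm rim within 40 mm.
- handle (a point): centre of the red handle block of the carrier, at carrier x = 0, y = 0, z = 90 mm. Block 46 mm long in x, 20 mm thick in y, from 70 to 110 mm above the carrier's underside, on a 16 mm thick stem. The round boxes beside it reach 52 mm.
- box_left: loose round chipwood box, 52 mm diameter, 42 mm high, 40 to 90 g, standing on the carrier's board on the +y side of the handle. Origin: centre of its underside (10 mm above the carrier's underside).
- box_right: the same kind of box on the -y side of the handle.
- glue_jar: bystander: amber glue jar, 60 mm diameter, 85 mm high, beside the lane on the rack's +y side. Origin: centre of its underside.
- carton_a: bystander: brown carton 90 x 70 mm, 50 mm high, beside the lane on the rack's -y side. Origin: centre of its underside.
- carton_b: bystander: brown carton 80 x 80 mm, 45 mm high, near the robot on its left or right. Origin: centre of its underside.
- spare_box: bystander: round chipwood box 80 mm diameter, 50 mm high, near the robot on the other side. Origin: centre of its underside.
- mallet: bystander: wooden mallet lying far to the left. Origin on its underside.
There are look-alikes about, which are no part of the job. Leave any purple look-alike of the carrier alone.

How it is judged:
On the way, in this order (a step that is already met when the one before it is completed fails the run):
1. the carrier is drawn by its pull post out from under the rack, still down on the bench (x of carrier in the frame of rack below -0.08 m and height (world z) of carrier below 0.012 m and distance between the grasp point and pull_post below 0.06 m), for 0.2 s.
2. it is lifted by its red handle, clear of the bench, with both boxes standing on it (height (world z) of carrier above 0.06 m and contact force between the fingers and carrier above 3 N and distance between the grasp point and handle below 0.06 m and z of box_left in the frame of carrier between 0.005 and 0.016 m and angle between each of box_left, box_right's own z axis and vertical below 0.2 rad and z of box_right in the frame of carrier between 0.005 and 0.016 m), for 0.2 s.
At the end, for the whole second after the job is handed in: Gripper holds the carrier by the red handle (TCP within 60 mm of its centre), underside 110 to 190 mm up, origin 60 mm or more in front of the shelf, tilt under 0.12 rad, slower than 30 mm/s and 0.2 rad/s, touching no rack or bystander, both round boxes standing on its board (height (world z) of carrier between 0.11 and 0.19 m and x of carrier in the frame of rack below -0.06 m and angle between carrier's own z axis and vertical below 0.12 rad and linear speed of carrier below 0.03 m/s and angular speed of carrier below 0.2 rad/s and contact force between the fingers and carrier above 3 N and distance between the grasp point and handle below 0.06 m and contact force between carrier and rack below 0.3 N and contact force between carrier and glue_jar below 0.3 N and contact force between carrier and carton_a below 0.3 N and contact force between carrier and carton_b below 0.3 N and contact force between carrier and spare_box below 0.3 N and contact force between carrier and mallet below 0.3 N and z of box_left in the frame of carrier between 0.005 and 0.016 m and angle between each of box_left, box_right's own z axis and vertical below 0.2 rad and z of box_right in the frame of carrier between 0.005 and 0.016 m); the arm keeps its last pose, push and grip.
It fails at once if the carrier is lifted more than 20 mm while its origin is less than 60 mm out from the shelf's front edge (height (world z) of carrier above 0.02 m and x of carrier in the frame of rack above -0.06 m).
It fails at once if the carrier tips more than 0.3 rad (angle between carrier's own z axis and vertical above 0.3 rad).
It fails at once if a round box on the carrier falls over or leaves its board (angle between any of box_left, box_right's own z axis and vertical above 0.5 rad or z of any of box_left, box_right in the frame of carrier above 0.03 m or z of any of box_left, box_right in the frame of carrier below -0.01 m).
It fails at once if a bystander (jar, carton, spare box, mallet) is moved more than 30 mm (distance of any of glue_jar, carton_a, carton_b, spare_box, mallet from where it was at the start of the episode above 0.03 m).
It also fails if it takes over 48 s, if anything falls off the work surface, if the arm or the gripper's body presses on something with over 40 N, if the wrist force passes 120 N, or if a joint passes its speed limit or range.

### The arm

A 7-joint arm with a two-finger parallel gripper is mounted at the origin on the work surface. World frame = base frame: x ahead of the robot, y to its left, z up, the work surface at z = 0. Lengths are in m, angles in rad, forces in N, time in s.
With the tool pointing down it reaches from about 0.35 to 0.9 m from the base axis. Payload 8.1 kg.
Tool frame: the origin (TCP) lies between the finger pads, 19 mm behind the fingertips; this is the grasp point; y points along the fingers, z is the direction in which the jaws open and shut, and the axes are right-handed (so a half turn about y gives the same grasp; the last joint's range is limited). The gripper opens to 85 mm and grips with 20 to 120 N. Pads are 22 mm wide; open, the fingers measure 114 mm over their backs; the gripper's body (76 mm by 85 mm) begins 54 mm behind the grasp point. The pads swing forward as they close: fully open they stand 13 mm farther back than shut.
Start: joints at [1.141, 0.434, 0.025, 1.573, -0.012, 1.134, -0.075], TCP at [0.201, -0.592, 0.25] pointing down, gripper open.
Joint ranges: [-2.62, 2.62], [-0.44, 2.09], [-1.27, 1.32], [0.08, 2.57], [-1.32, 4.46], [0.12, 2], [-2.74, 2.74]. Speed limits (rad/s): [2.22, 2.22, 3.01, 3.01, 3.14, 3.14, 3.14].

### API

Orientations are given as a rotation vector (axis times angle).
In Python, from plant import arm, capture, models gives the robot as it stands.
- The arm moves only by the tool arm_command, never from a script. Its argument "moves" is a list of rows, each an object with "xyz": the shift along the world's x, y, z in m, a list of three; "twist": the turn about the world's z in rad; "hand": the opening, from 0 (shut) to 1 (fully open). A call has 1 to 10 rows; each row shifts and turns the commanded pose from where the row before left it; what a row does not reach is not made up. A row lasts 1/12 s, in which the tool goes at most 41.7 mm and 7.16 degrees, less where a joint would pass 70% of its speed; a pose out of reach is approached as far as the arm can. A call with a gripper value outside its range is refused whole. The fingers move at their own pace and stop on an object; "force" is the grip in N (left out, the last holds). Time passes only in rows, so rows that do not move let the fingers close. It gives the time, the measured TCP pose, the force and the opening at its end, in the units of the state.
- arm.observe(): the state, without advancing time (a new reading comes with each control period).
- capture(name): name is "scene" or "top" or "wrist"; returns a dict with "img" (420x560x3 uint8, red, green, blue), "depth" (420x560 float32, m along the optical axis (not along the pixel's ray), 0 where there is no reading), "K" (3x3 intrinsics, pixels), "xyz" and "attitude" of the camera in the world. Camera axes: x right, y up, looking along -z (the intrinsics and any distortion apply to the point x, -y, -z); pixel columns grow to the right and rows downward; lengths in m; the calibration is good to about 2 mm. A picture is of the moment at which its call begins.
- arm.close_job(): hands the job in, once; it reports no verdict.
Trained networks look in a picture, given as the dict that the camera call returned (one of the last four; its "shot" number tells which), for a name from the list of things; names that differ only in an ending like _2 or _b are one class to them, and where a whole thing is asked for, a point or a joint stands for the part that bears it (a point fixed in the world has none). Each returns a list of dicts, best first, with "score" (0 to 1); they miss things now and then, are a little off and sometimes report something else, mostly with a low value. They report only what shows in the picture. A call takes as long as a camera call. They do not tell look-alikes from the thing itself.
- models.boxes_of(picture, name): "box" ([left, top, right, bottom] in pixels, round what is visible of it).
- models.cut_out(picture, name): "region" (420x560 bool, what is visible of it) and "box" ([left, top, right, bottom] in pixels, round what is visible of it).
The state is a dict: "clock": time; "joint_pos": joint angles; "joint_vel": joint speeds; "effort": joint torques, N m; "position": TCP position; "tcp_rot": TCP orientation; "contact_force": force on the tool from outside, world axes, zero at the start; "moment": the same for the moment, N m; "gripper_width": finger opening in m.
Only numpy, scipy, OpenCV 4.12 (cv2) and the standard library are available. Lean on these libraries where they do the work, as an engineer would, in place of code of your own. Each camera call takes 0.05 s, during which the arm holds its last target.

## Working session

There is one attempt and no reset: what is moved stays moved. The work goes in short steps, Python scripts to look and compute and a tool call to move; the robot and the scene stay as the last step left them, time stands still between calls to the robot, and variables do not carry over. Pictures are saved under pics/ and viewed, and the job is handed in when it is done.

Besides the shell and the picture viewer there is one more tool, called after "Call:" in YAML: its name, and indented under it one key for each argument. arm_command: Moves the arm, as the interface text tells. Its arguments: {"type":"object","properties":{"moves":{"type":"array","items":{"type":"object","properties":{"xyz":{"type":"array","items":{"type":"number"}},"twist":{"type":"number"},"hand":{"type":"number"}}}},"force":{"type":"number"}},"required":["moves"]}

```bash
mkdir -p pics; ls; cat > h.py <<'E'
import numpy as np, cv2
from scipy.spatial.transform import Rotation as R
from plant import arm, capture, models
def rot(c):
    a=np.array(c["attitude"],float)
    return a if a.shape==(3,3) else R.from_rotvec(a).as_matrix()
def cloud(c):
    K=np.array(c["K"]);d=c["depth"];v,u=np.mgrid[:d.shape[0],:d.shape[1]]
    P=np.stack([(u-K[0,2])/K[0,0]*d,-(v-K[1,2])/K[1,1]*d,-d],-1)
    return P@rot(c).T+np.array(c["xyz"])
def save(c,n): cv2.imwrite("pics/"+n+".png",c["img"][:,:,::-1])
E
python3 - <<'E'
from h import *
s=arm.observe();print(s)
for n in("scene","top","wrist"):
    c=capture(n);save(c,n+"0");print(n,c.keys(),c["K"],c["xyz"],c["attitude"])
    for m in ("carrier","pull_post","handle","rack"):
        print(m,[(np.round(b["box"]),round(b["score"],2)) for b in models.boxes_of(c,m)])
E
```

```text
pics
{'clock': 0.0, 'joint_pos': array([ 1.14141492,  0.43519364,  0.02496258,  1.5740769 , -0.01157173,
        1.13399893, -0.07510114]), 'joint_vel': array([ 2.97776401e-04, -2.47138622e-04,  2.14005435e-04,  4.46589345e-05,
        5.66433230e-04, -1.80576828e-03, -1.66270051e-04]), 'effort': array([ 1.80485728e-06, -6.70467854e+01,  1.02531385e+00, -3.16215634e+01,
        1.56042451e-02,  1.23636625e-02,  3.07758887e-05]), 'position': array([ 0.20042039, -0.59150296,  0.24925187]), 'tcp_rot': array([-0.3374698 ,  2.0462984 , -2.04323603]), 'contact_force': array([ 0.01066951,  0.05815315, -0.60649447]), 'moment': array([ 5.81129305e-02,  2.23439570e-02, -5.65214715e-05]), 'gripper_width': 0.08559982767483776}
scene dict_keys(['img', 'depth', 'K', 'xyz', 'attitude', 'shot']) [[387.80685271   0.         279.67546116]
 [  0.         387.80685271 208.06276659]
 [  0.           0.           1.        ]] [ 0.11341451 -0.25902092  1.12513591] [ 0.47679353 -0.19077243 -0.79139764]
carrier [(array([321., 209., 386., 268.]), 0.95), (array([243., 140., 294., 191.]), 0.85), (array([185., 2
[... 613 characters left out ...]
ay([300., 155., 360., 217.]), 0.83), (array([178., 157., 250., 220.]), 0.67), (array([240., 254., 288., 315.]), 0.63)]
pull_post [(array([180., 155., 252., 220.]), 0.88), (array([240., 261., 293., 319.]), 0.82), (array([303., 156., 359., 212.]), 0.75)]
handle [(array([184., 155., 253., 220.]), 0.81), (array([304., 157., 360., 210.]), 0.67)]
rack []
wrist dict_keys(['img', 'depth', 'K', 'xyz', 'attitude', 'shot']) [[309.85943633   0.         273.05417655]
 [  0.         309.85943633 214.05336558]
 [  0.           0.           1.        ]] [ 0.27149115 -0.56738075  0.37380883] [-0.25762507  0.1853616  -1.23430367]
carrier [(array([ 54.,   0., 177., 104.]), 0.32)]
pull_post []
handle []
rack []
```

View pics/scene0.png

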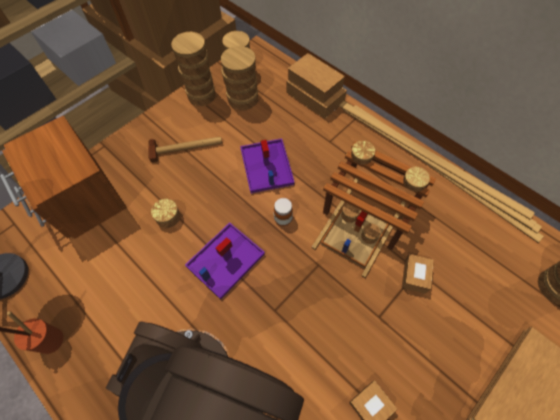

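View pics/top0.png

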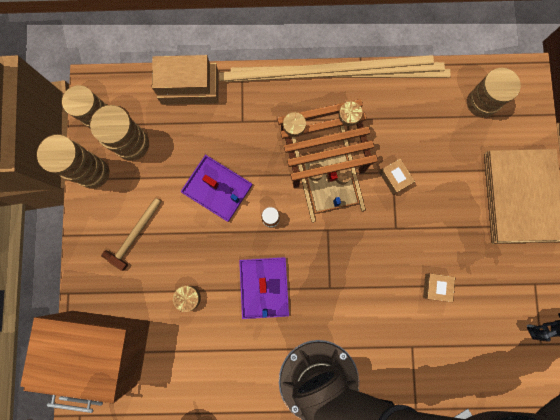

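The scene shows three candidates: purple trays at scene (226,260) and (267,165), and the plywood carrier between the guides under the rack at scene (358,235), top (332,190), with its blue post at scene (347,245), top (337,201). Only the plywood one fits. I'll confirm it in an enlarged crop and measure.

```bash
python3 - <<'E'
from h import *
out=[]
for n,(x0,y0,x1,y1) in (("scene",(295,130,445,290)),("top",(265,90,415,230))):
    c=capture(n);P=cloud(c);np.savez("c_"+n,P=P,img=c["img"])
    im=c["img"][y0:y1,x0:x1,::-1]; out.append(cv2.resize(im,(390,390),interpolation=cv2.INTER_CUBIC))
    hsv=cv2.cvtColor(c["img"],cv2.COLOR_RGB2HSV).astype(int);v,u=np.mgrid[:420,:560]
    reg=(u>x0)&(u<x1)&(v>y0)&(v<y1)
    blue=reg&(hsv[...,0]>100)&(hsv[...,0]<130)&(hsv[...,1]>120)&(hsv[...,2]>40)
    red=reg&((hsv[...,0]<4)|(hsv[...,0]>174))&(hsv[...,1]>180)
    for k,m in (("blue",blue),("red",red)):
        q=P[m&(P[...,2]>.03)]; print(n,k,m.sum(),np.round(np.median(q,0),4) if len(q) else 0, np.round(np.percentile(q,[5,95],axis=0),3) if len(q) else 0)
    # shelf slats height
    m=reg&(abs(P[...,2]-.151)<.007); q=P[m][:,:2]; r=cv2.minAreaRect(q.astype(np.float32)*1000);print("slats",m.sum(),r,cv2.boxPoints(r).round())
    for o in("box_left","glue_jar","carton_a","carton_b","spare_box","mallet"):
      for b in models.cut_out(c,o)[:3]:
        q=P[b["region"]];q=q[q[:,2]>.01]
        if len(q): print(o,round(b["score"],2),np.round(b["box"]),np.round(np.median(q,0),3),np.round(q[:,2].max(),3))
cv2.imwrite("pics/crop0.png",np.hstack(out))
E
```

```text
scene blue 20 [ 0.5711 -0.0771  0.0743] [[ 0.563 -0.082  0.071]
 [ 0.579 -0.073  0.077]]
scene red 46 [ 0.6493 -0.0609  0.1099] [[ 0.638 -0.069  0.106]
 [ 0.663 -0.055  0.113]]
slats 2836 ((751.3148803710938, -39.104736328125), (210.06307983398438, 269.4912414550781), 11.633310317993164) [[ 621.   72.]
 [ 676. -192.]
 [ 881. -150.]
 [ 827.  114.]]
box_left 0.61 [340. 204. 360. 221.] [ 0.666 -0.015  0.051] 1.125
box_left 0.45 [274. 197. 294. 224.] [0.517 0.133 0.08 ] 1.125
carton_a 0.84 [352. 382. 396. 418.] [ 0.291 -0.39   0.045] 1.125
carton_a 0.66 [402. 253. 431. 293.] [ 0.647 -0.281  0.05 ] 1.125
carton_b 0.84 [352. 382. 396. 418.] [ 0.291 -0.39   0.045] 1.125
carton_b 0.66 [402. 253. 431. 293.] [ 0.647 -0.281  0.05 ] 1.125
spare_box 0.91 [152. 200. 181. 231.] [0.268 0.408 0.049] 1.125
mallet 0.84 [144. 140. 221. 162.] [0.47  0.599 0.023] 0.032
top blue 43 [ 0.5722 -0.073   0.0718] [[ 0.564 -0.08   0.04 ]
 [ 0.582 -0.068  0.079]]
top red 56 [ 0.6464 -0.0583  0.1084] [[ 0.638 -0.068  0.088]
 [ 0.658 -0.05   0.114]]
slats 2647 ((754.2464599609375, -38.14508056640625), (207.19329833984375, 269.21417236328125), 11.677521705627441) [[ 626.   73.]
 [ 680. -191.]
 [ 883. -149.]
 [ 828.  115.]]
box_left 0.61 [423. 276. 455. 302.] [ 0.292 -0.389  0.044] 1.425
box_left 0.45 [309. 162. 324. 181.] [ 0.663 -0.007  0.05 ] 0.153
glue_jar 0.83 [260. 204. 278. 228.] [0.524 0.142 0.084] 1.425
carton_a 0.91 [379. 160. 413. 194.] [ 0.655 -0.275  0.05 ] 1.425
carton_a 0.66 [425. 276. 455. 303.] [ 0.291 -0.39   0.044] 1.425
carton_b 0.91 [379. 160. 413. 194.] [ 0.655 -0.275  0.05 ] 1.425
carton_b 0.66 [425. 276. 455. 303.] [ 0.291 -0.39   0.044] 1.425
spare_box 0.67 [175. 286. 203. 312.] [0.274 0.415 0.049] 1.425
mallet 0.88 [102. 197. 164. 270.] [0.462 0.612 0.023] 1.425
```

View pics/crop0.png

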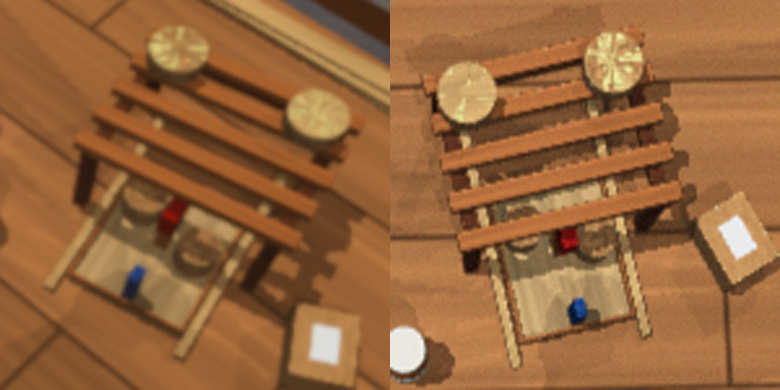

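```bash
python3 - <<'E'
from h import *
s=arm.observe();T=R.from_rotvec(s["tcp_rot"]).as_matrix();print(T.round(3))
th=np.radians(11.65);ja=np.arctan2(T[1,2],T[0,2]);want=th+np.pi/2
d=(want-ja+np.pi/2)%np.pi-np.pi/2
print("jaw",np.degrees(ja),"twist",d,np.degrees(d)); print(s["joint_pos"][6],s["position"])
c=np.load("c_top.npz");P=c["P"]
# guide strips: points ~12mm high near the lane, in rack frame
o=np.array([.651,-.0595]);X=np.array([np.cos(th),np.sin(th)]);Y=np.array([-X[1],X[0]])
q=P[...,:2]-o;rx=q@X;ry=q@Y
for lo,hi in((70,100),(-100,-70)):
    m=(P[...,2]>.008)&(P[...,2]<.017)&(rx>-.15)&(rx<-.03)&(ry>lo/1e3)&(ry<hi/1e3)
    print(m.sum(),rx[m].min(),np.median(ry[m]),np.polyfit(rx[m],ry[m],1))
E
```

```text
[[-0.947 -0.     0.321]
 [-0.321 -0.    -0.947]
 [ 0.    -1.     0.   ]]
jaw -71.2793946734315 twist -0.12340534305766937 -7.070605326568509
-0.07508194060009778 [ 0.20061389 -0.59193927  0.25000644]
96 -0.12069001289492123 0.08544987239527323 [-0.01700312  0.08334411]
111 -0.12117997210215188 -0.08398120928698637 [ 0.04754999 -0.07940276]
```

Call:
arm_command:
  moves:
    - {"xyz": [0.018, 0.025, 0], "twist": -0.0123, "hand": 1}
    - {"xyz": [0.018, 0.025, 0], "twist": -0.0123, "hand": 1}
    - {"xyz": [0.018, 0.025, 0], "twist": -0.0123, "hand": 1}
    - {"xyz": [0.018, 0.025, 0], "twist": -0.0123, "hand": 1}
    - {"xyz": [0.018, 0.025, 0], "twist": -0.0123, "hand": 1}
    - {"xyz": [0.018, 0.025, 0], "twist": -0.0123, "hand": 1}
    - {"xyz": [0.018, 0.025, 0], "twist": -0.0123, "hand": 1}
    - {"xyz": [0.018, 0.025, 0], "twist": -0.0123, "hand": 1}
    - {"xyz": [0.018, 0.025, 0], "twist": -0.0123, "hand": 1}
    - {"xyz": [0.018, 0.025, 0], "twist": -0.0123, "hand": 1}
  force: 40

```text
clock: 2.28
position: [0.3813, -0.3407, 0.2503]
tcp_rot: [-0.215, 2.114, -2.115]
contact_force: [1.4, 0.0, -0.1]
gripper_width: 0.0854
```

Call:
arm_command:
  moves:
    - {"xyz": [0.018, 0.025, 0], "hand": 1}
    - {"xyz": [0.018, 0.025, 0], "hand": 1}
    - {"xyz": [0.018, 0.025, 0], "hand": 1}
    - {"xyz": [0.018, 0.025, 0], "hand": 1}
    - {"xyz": [0.018, 0.025, 0], "hand": 1}
    - {"xyz": [0.018, 0.025, 0], "hand": 1}
    - {"xyz": [0.018, 0.025, 0], "hand": 1}
    - {"xyz": [0.018, 0.025, 0], "hand": 1}
    - {"xyz": [0.018, 0.025, 0], "hand": 1}
    - {"xyz": [0, 0, 0], "hand": 1}

```text
invalid input at $.moves[0]: expected keys xyz, twist, hand
```

Call:
arm_command:
  moves:
    - {"xyz": [0.021, 0.03, 0], "twist": 0, "hand": 1}
    - {"xyz": [0.021, 0.03, 0], "twist": 0, "hand": 1}
    - {"xyz": [0.021, 0.03, 0], "twist": 0, "hand": 1}
    - {"xyz": [0.021, 0.03, 0], "twist": 0, "hand": 1}
    - {"xyz": [0.021, 0.03, 0], "twist": 0, "hand": 1}
    - {"xyz": [0.021, 0.03, 0], "twist": 0, "hand": 1}
    - {"xyz": [0.021, 0.03, 0], "twist": 0, "hand": 1}
    - {"xyz": [0.021, 0.03, 0], "twist": 0, "hand": 1}
    - {"xyz": [0.022, 0.026, 0], "twist": 0, "hand": 1}
    - {"xyz": [0, 0, 0], "twist": 0, "hand": 1}

```text
clock: 3.12
position: [0.5741, -0.0682, 0.2501]
tcp_rot: [-0.221, 2.112, -2.104]
contact_force: [0.3, 1.6, -0.8]
gripper_width: 0.0857
```

```bash
cat > m.py <<'E'
from h import *
import sys
tag=sys.argv[1]
s=arm.observe();T=R.from_rotvec(s["tcp_rot"]).as_matrix();print(s["clock"],s["position"],"jawdeg",np.degrees(np.arctan2(T[1,2],T[0,2])),s["contact_force"].round(1),s["gripper_width"],s["joint_pos"].round(2))
o=np.array([.651,-.0595]);th=np.radians(11.65);X=np.array([np.cos(th),np.sin(th)]);Y=np.array([-X[1],X[0]])
for n in ("wrist","top","scene"):
    c=capture(n);save(c,n+tag);P=cloud(c)
    hsv=cv2.cvtColor(c["img"],cv2.COLOR_RGB2HSV).astype(int)
    q=P[...,:2]-o;rx=q@X;ry=q@Y
    reg=(rx>-.4)&(rx<.12)&(abs(ry)<.075)&(P[...,2]>.03)&(P[...,2]<.28)&(c["depth"]>0)
    blue=reg&(hsv[...,0]>100)&(hsv[...,0]<130)&(hsv[...,1]>120)&(hsv[...,2]>40)
    red=reg&((hsv[...,0]<4)|(hsv[...,0]>174))&(hsv[...,1]>180)
    for k,m in (("blue",blue),("red",red)):
        p=P[m]
        if len(p)<5: continue
        top=np.percentile(p[:,2],90);w=m&(abs(P[...,2]-top)<.005)
        e=lambda a:(np.percentile(a,3)+np.percentile(a,97))/2
        cx=np.array([e(rx[w]),e(ry[w])]);print(n,k,w.sum(),"rack",cx.round(4),"world",(o+cx[0]*X+cx[1]*Y).round(4),"top",top.round(4))
E
python3 m.py 1
```

```text
3.1167 [ 0.57411098 -0.06820484  0.25011587] jawdeg -77.83538374612702 [ 0.3  1.6 -0.8] 0.08565331021568784 [ 0.19  0.37 -0.23  1.68  0.09  1.1  -1.41]
wrist blue 267 rack [-0.078   0.0004] world [ 0.5746 -0.0749] top 0.0748
wrist red 473 rack [0.0091 0.0003] world [ 0.6598 -0.0574] top 0.1109
top blue 24 rack [-0.0789 -0.0005] world [ 0.5738 -0.0759] top 0.075
top red 35 rack [-0.0021  0.0007] world [ 0.6488 -0.0592] top 0.1121
scene blue 19 rack [-0.0818 -0.0009] world [ 0.5711 -0.0769] top 0.0764
scene red 44 rack [ 0.0002 -0.0009] world [ 0.6513 -0.0603] top 0.1124
```

View pics/wrist1.png

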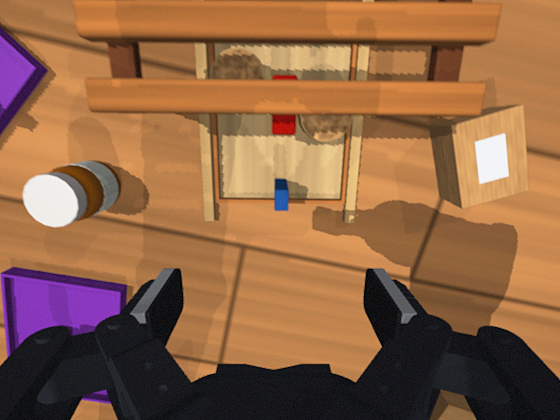

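Wrist view: carrier in line, blue post at (281,195), red handle at (284,105) under the front slat; jaws are square with the guides. Descending.

Call:
arm_command:
  moves:
    - {"xyz": [0.0, 0, -0.015], "twist": -0.004, "hand": 1}
    - {"xyz": [0, 0, -0.02], "twist": -0.004, "hand": 1}
    - {"xyz": [0, 0, -0.025], "twist": 0, "hand": 1}
    - {"xyz": [0, 0, -0.025], "twist": 0, "hand": 1}
    - {"xyz": [0, 0, -0.02], "twist": 0, "hand": 1}
    - {"xyz": [0, 0, -0.015], "twist": 0, "hand": 1}
    - {"xyz": [0, 0, -0.01], "twist": 0, "hand": 1}
    - {"xyz": [0, 0, 0], "twist": 0, "hand": 1}
    - {"xyz": [0, 0, 0], "twist": 0, "hand": 1}

```text
clock: 4.02
position: [0.5703, -0.0769, 0.1202]
tcp_rot: [-0.207, 2.119, -2.12]
contact_force: [0.4, 0.6, 0.8]
gripper_width: 0.0857
```

```bash
python3 m.py 2
```

```text
4.0167 [ 0.57033832 -0.07688805  0.12023078] jawdeg -78.86156470221432 [0.4 0.6 0.8] 0.08569549683235837 [ 0.19  0.51 -0.2   1.83  0.13  0.82 -1.46]
wrist blue 767 rack [-0.0772  0.0008] world [ 0.5752 -0.0743] top 0.0746
wrist red 2016 rack [-0.0038  0.0008] world [ 0.6471 -0.0594] top 0.1108
top blue 1 rack [-0.0935  0.0259] world [ 0.5542 -0.053 ] top 0.193
top red 26 rack [-0.0031  0.0003] world [ 0.6479 -0.0599] top 0.1133
scene blue 19 rack [-0.0821 -0.001 ] world [ 0.5708 -0.0771] top 0.076
```

View pics/wrist2.png

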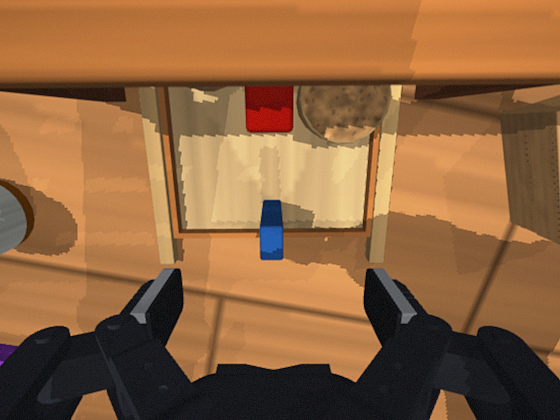

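Call:
arm_command:
  moves:
    - {"xyz": [0.001, 0.001, -0.015], "twist": 0.004, "hand": 1}
    - {"xyz": [0, 0, -0.015], "twist": 0.004, "hand": 1}
    - {"xyz": [0, 0, -0.015], "twist": 0, "hand": 1}
    - {"xyz": [0, 0, -0.01], "twist": 0, "hand": 1}
    - {"xyz": [0, 0, -0.005], "twist": 0, "hand": 1}
    - {"xyz": [0, 0, 0], "twist": 0, "hand": 1}
    - {"xyz": [0, 0, 0], "twist": 0, "hand": 1}

```text
clock: 4.75
position: [0.572, -0.0749, 0.0606]
tcp_rot: [-0.215, 2.114, -2.114]
contact_force: [-0.2, 0.7, -0.3]
gripper_width: 0.0852
```

Call:
arm_command:
  moves:
    - {"xyz": [0, 0, 0], "twist": 0, "hand": 0.5}
    - {"xyz": [0, 0, 0], "twist": 0, "hand": 0.3}
    - {"xyz": [0, 0, 0], "twist": 0, "hand": 0.2}
    - {"xyz": [0, 0, 0], "twist": 0, "hand": 0.1}
    - {"xyz": [0, 0, 0], "twist": 0, "hand": 0}
    - {"xyz": [0, 0, 0], "twist": 0, "hand": 0}
    - {"xyz": [0, 0, 0], "twist": 0, "hand": 0}
    - {"xyz": [0, 0, 0], "twist": 0, "hand": 0}
  force: 25

```text
clock: 5.42
position: [0.5717, -0.075, 0.0603]
tcp_rot: [-0.215, 2.114, -2.114]
contact_force: [-1.4, 0.2, 4.1]
gripper_width: 0.0138
```

```bash
python3 m.py 3
```

```text
5.4167 [ 0.57172083 -0.07498267  0.06025526] jawdeg -78.34596959490561 [-1.4  0.2  4.1] 0.013790749975929223 [ 0.17  0.59 -0.19  1.87  0.16  0.7  -1.48]
wrist blue 1678 rack [-0.0773  0.0014] world [ 0.575  -0.0737] top 0.0745
wrist red 7699 rack [-0.0027  0.0011] world [ 0.6482 -0.059 ] top 0.1107
top red 11 rack [0.0008 0.0058] world [ 0.6506 -0.0536] top 0.1114
scene blue 20 rack [-0.0819  0.001 ] world [ 0.5706 -0.0751] top 0.0754
```

View pics/wrist3.png

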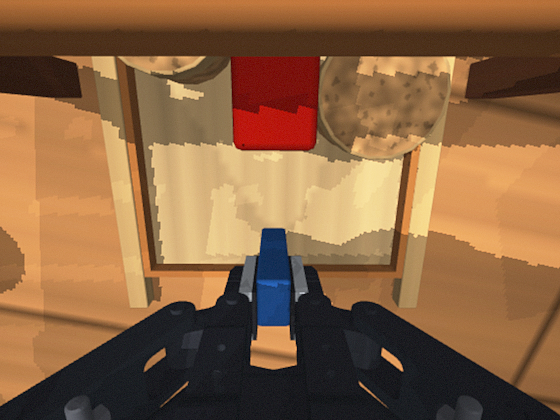

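Post is gripped (13.8 mm, blue post between pads at (272,275)). Drawing starts gently.

Call:
arm_command:
  moves:
    - {"xyz": [-0.00196, -0.0004, 0], "twist": 0, "hand": 0}
    - {"xyz": [-0.00392, -0.00081, 0], "twist": 0, "hand": 0}
    - {"xyz": [-0.0049, -0.00101, 0], "twist": 0, "hand": 0}
    - {"xyz": [-0.0049, -0.00101, 0], "twist": 0, "hand": 0}
    - {"xyz": [-0.0049, -0.00101, 0], "twist": 0, "hand": 0}
    - {"xyz": [-0.00392, -0.00081, 0], "twist": 0, "hand": 0}
    - {"xyz": [-0.00196, -0.0004, 0], "twist": 0, "hand": 0}
    - {"xyz": [0, 0, 0], "twist": 0, "hand": 0}

```text
clock: 6.23
position: [0.5445, -0.0806, 0.0602]
tcp_rot: [-0.216, 2.114, -2.115]
contact_force: [0.1, 1.3, 6.8]
gripper_width: 0.0136
```

```bash
python3 m.py 4
```

```text
6.2333 [ 0.54446608 -0.08063509  0.06023541] jawdeg -78.34068253293515 [0.1 1.3 6.8] 0.013564683565266331 [ 0.19  0.56 -0.19  1.93  0.16  0.67 -1.47]
wrist blue 1691 rack [-0.1051  0.0014] world [ 0.5477 -0.0794] top 0.0744
wrist red 12916 rack [-0.025   0.0013] world [ 0.6262 -0.0633] top 0.1107
top red 46 rack [-0.0168  0.0011] world [ 0.6344 -0.0618] top 0.1118
scene blue 17 rack [-0.1116  0.0012] world [ 0.5414 -0.0808] top 0.0762
```

View pics/wrist4.png

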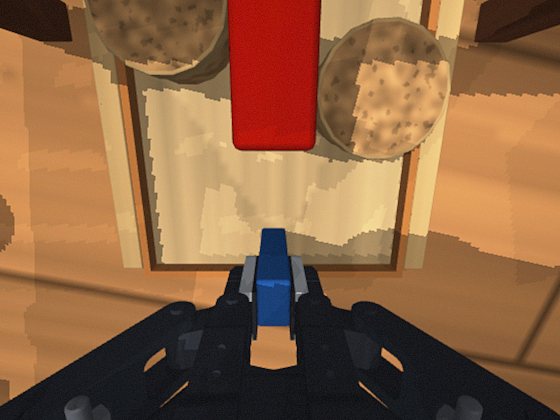

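Call:
arm_command:
  moves:
    - {"xyz": [-0.00294, -0.00061, 0], "twist": 0, "hand": 0}
    - {"xyz": [-0.0049, -0.00101, 0], "twist": 0, "hand": 0}
    - {"xyz": [-0.00686, -0.00141, 0], "twist": 0, "hand": 0}
    - {"xyz": [-0.00784, -0.00162, 0], "twist": 0, "hand": 0}
    - {"xyz": [-0.00784, -0.00162, 0], "twist": 0, "hand": 0}
    - {"xyz": [-0.00784, -0.00162, 0], "twist": 0, "hand": 0}
    - {"xyz": [-0.00784, -0.00162, 0], "twist": 0, "hand": 0}
    - {"xyz": [-0.00784, -0.00162, 0], "twist": 0, "hand": 0}
    - {"xyz": [-0.00784, -0.00162, 0], "twist": 0, "hand": 0}
    - {"xyz": [-0.00784, -0.00162, 0], "twist": 0, "hand": 0}

```text
clock: 7.22
position: [0.4749, -0.0949, 0.0602]
tcp_rot: [-0.215, 2.114, -2.114]
contact_force: [4.4, 0.4, 6.0]
gripper_width: 0.0136
```

Call:
arm_command:
  moves:
    - {"xyz": [-0.00784, -0.00162, 0], "twist": 0, "hand": 0}
    - {"xyz": [-0.00784, -0.00162, 0], "twist": 0, "hand": 0}
    - {"xyz": [-0.00784, -0.00162, 0], "twist": 0, "hand": 0}
    - {"xyz": [-0.00784, -0.00162, 0], "twist": 0, "hand": 0}
    - {"xyz": [-0.00686, -0.00141, 0], "twist": 0, "hand": 0}
    - {"xyz": [-0.0049, -0.00101, 0], "twist": 0, "hand": 0}
    - {"xyz": [-0.00294, -0.00061, 0], "twist": 0, "hand": 0}
    - {"xyz": [0, 0, 0], "twist": 0, "hand": 0}
    - {"xyz": [0, 0, 0], "twist": 0, "hand": 0}
    - {"xyz": [0, 0, 0], "twist": 0, "hand": 0}

```text
clock: 8.05
position: [0.4282, -0.1046, 0.0601]
tcp_rot: [-0.217, 2.115, -2.115]
contact_force: [0.5, 0.3, 11.4]
gripper_width: 0.0136
```

```bash
python3 m.py 5
```

```text
8.05 [ 0.42819225 -0.10459136  0.06011848] jawdeg -78.3516628612392 [ 0.5  0.3 11.4] 0.013552764431635177 [ 0.28  0.43 -0.2   2.19  0.17  0.53 -1.42]
wrist blue 1674 rack [-0.2237  0.0014] world [ 0.4316 -0.1033] top 0.0744
wrist red 12919 rack [-0.1438  0.0012] world [ 0.5099 -0.0873] top 0.1107
top red 62 rack [-0.1369  0.0008] world [ 0.5167 -0.0863] top 0.1125
scene blue 4 rack [-2.362e-01 -2.000e-04] world [ 0.4197 -0.1074] top 0.0744
```

View pics/wrist5.png

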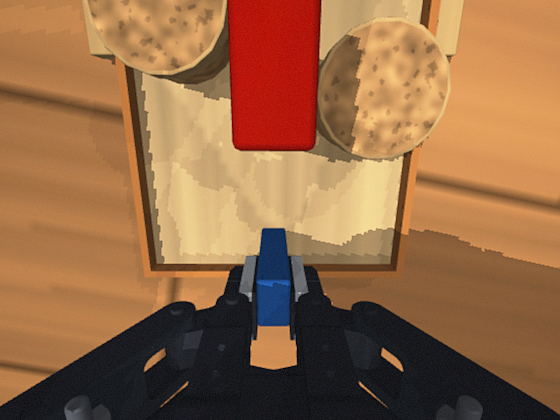

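View pics/scene5.png

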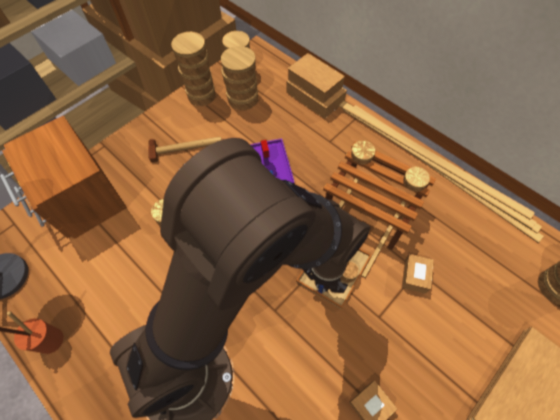

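Carrier is drawn out to rack x ≈ -0.137, on the bench, with both boxes standing (wrist (160,30), (385,90)). Releasing the post and rising.

Call:
arm_command:
  moves:
    - {"xyz": [0, 0, 0], "twist": 0, "hand": 0.2}
    - {"xyz": [0, 0, 0], "twist": 0, "hand": 0.35}
    - {"xyz": [0, 0, 0], "twist": 0, "hand": 0.6}
    - {"xyz": [0, 0, 0], "twist": 0, "hand": 1}
    - {"xyz": [0, 0, 0], "twist": 0, "hand": 1}
    - {"xyz": [0, 0, 0], "twist": 0, "hand": 1}
    - {"xyz": [0, 0, 0.01], "twist": 0, "hand": 1}
    - {"xyz": [0, 0, 0.02], "twist": 0, "hand": 1}
    - {"xyz": [0, 0, 0.025], "twist": 0, "hand": 1}
    - {"xyz": [0, 0, 0.03], "twist": 0, "hand": 1}

```text
clock: 9.03
position: [0.4283, -0.104, 0.145]
tcp_rot: [-0.22, 2.116, -2.114]
contact_force: [0.5, 0.2, -0.3]
gripper_width: 0.0854
```

Call:
arm_command:
  moves:
    - {"xyz": [0, 0, 0.03], "twist": 0, "hand": 1}
    - {"xyz": [0, 0, 0.025], "twist": 0, "hand": 1}
    - {"xyz": [0, 0, 0.01], "twist": 0, "hand": 1}
    - {"xyz": [0, 0, 0], "twist": 0, "hand": 1}
    - {"xyz": [0, 0, 0], "twist": 0, "hand": 1}

```text
clock: 9.45
position: [0.4295, -0.1044, 0.2101]
tcp_rot: [-0.215, 2.113, -2.114]
contact_force: [-1.2, -0.4, -0.9]
gripper_width: 0.0854
```

```bash
python3 m.py 6
```

```text
9.45 [ 0.42951215 -0.10436595  0.210107  ] jawdeg -78.33688383888968 [-1.2 -0.4 -0.9] 0.08537158447322282 [ 0.34  0.2  -0.25  2.03  0.06  0.91 -1.32]
wrist blue 358 rack [-0.2241  0.0014] world [ 0.4313 -0.1034] top 0.0746
wrist red 1901 rack [-0.1368  0.0014] world [ 0.5167 -0.0858] top 0.1108
top red 67 rack [-0.1364  0.0005] world [ 0.5173 -0.0866] top 0.1124
scene blue 24 rack [-0.2276 -0.0013] world [ 0.4283 -0.1067] top 0.076
```

View pics/wrist6.png

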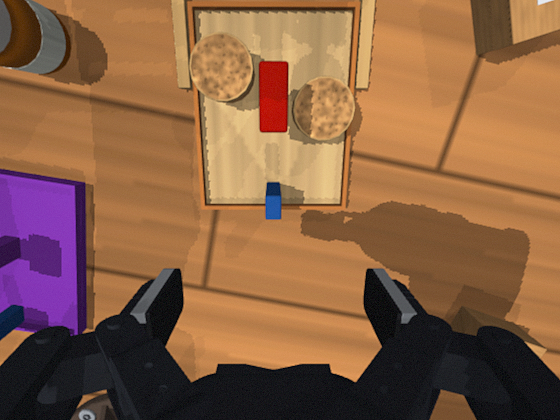

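Wrist: handle at (273,97), boxes at (222,68) and (324,107) standing, post at (273,200). Handle world ≈ (0.517,-0.086); I'll grip ~5 mm toward the post side to suit the mass centre.

Call:
arm_command:
  moves:
    - {"xyz": [0.01, 0.002, 0], "twist": 0, "hand": 1}
    - {"xyz": [0.018, 0.004, 0], "twist": 0, "hand": 1}
    - {"xyz": [0.02, 0.004, 0], "twist": 0, "hand": 1}
    - {"xyz": [0.02, 0.004, 0], "twist": 0, "hand": 1}
    - {"xyz": [0.014, 0.003, 0], "twist": 0, "hand": 1}
    - {"xyz": [0, 0, 0], "twist": 0, "hand": 1}
    - {"xyz": [0, 0, -0.015], "twist": 0, "hand": 1}
    - {"xyz": [0, 0, -0.02], "twist": 0, "hand": 1}
    - {"xyz": [0, 0, -0.01], "twist": 0, "hand": 1}
    - {"xyz": [0, 0, 0], "twist": 0, "hand": 1}

```text
clock: 10.43
position: [0.5096, -0.0872, 0.1625]
tcp_rot: [-0.222, 2.117, -2.115]
contact_force: [-0.6, -0.8, 0.3]
gripper_width: 0.0851
```

```bash
python3 m.py 7
```

```text
10.4333 [ 0.50955953 -0.08718185  0.16245722] jawdeg -78.32569494778652 [-0.6 -0.8  0.3] 0.08512002208837298 [ 0.26  0.38 -0.25  1.92  0.12  0.86 -1.42]
wrist blue 414 rack [-0.2237  0.0014] world [ 0.4316 -0.1033] top 0.0745
wrist red 2145 rack [-0.1353  0.0013] world [ 0.5182 -0.0856] top 0.1107
top blue 24 rack [-0.2243  0.    ] world [ 0.4313 -0.1048] top 0.0755
top red 2 rack [-0.1542  0.0296] world [ 0.494  -0.0617] top 0.2398
scene blue 22 rack [-0.228  -0.0012] world [ 0.428  -0.1067] top 0.076
scene red 74 rack [-0.1397 -0.0008] world [ 0.5143 -0.0885] top 0.1125
```

View pics/wrist7.png

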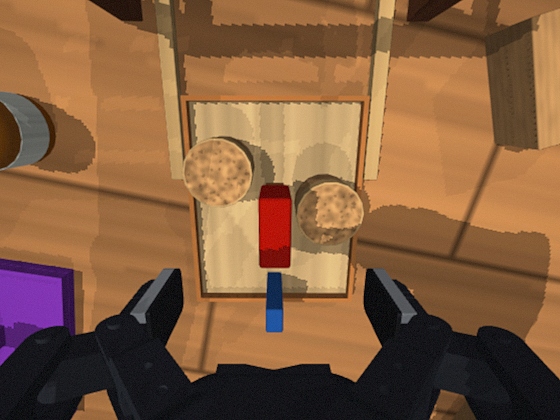

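Call:
arm_command:
  moves:
    - {"xyz": [0.002, 0, -0.012], "twist": 0, "hand": 1}
    - {"xyz": [0, 0, -0.018], "twist": 0, "hand": 1}
    - {"xyz": [0, 0, -0.018], "twist": 0, "hand": 1}
    - {"xyz": [0, 0, -0.015], "twist": 0, "hand": 1}
    - {"xyz": [0, 0, -0.01], "twist": 0, "hand": 1}
    - {"xyz": [0, 0, 0], "twist": 0, "hand": 1}
    - {"xyz": [0, 0, 0], "twist": 0, "hand": 1}

```text
clock: 11.17
position: [0.5138, -0.0873, 0.0925]
tcp_rot: [-0.216, 2.114, -2.114]
contact_force: [-0.4, 0.4, 0.3]
gripper_width: 0.0853
```

Call:
arm_command:
  moves:
    - {"xyz": [0, 0, 0], "twist": 0, "hand": 0.6}
    - {"xyz": [0, 0, 0], "twist": 0, "hand": 0.45}
    - {"xyz": [0, 0, 0], "twist": 0, "hand": 0.35}
    - {"xyz": [0, 0, 0], "twist": 0, "hand": 0.25}
    - {"xyz": [0, 0, 0], "twist": 0, "hand": 0.15}
    - {"xyz": [0, 0, 0], "twist": 0, "hand": 0}
    - {"xyz": [0, 0, 0], "twist": 0, "hand": 0}
    - {"xyz": [0, 0, 0], "twist": 0, "hand": 0}
    - {"xyz": [0, 0, 0], "twist": 0, "hand": 0}
  force: 60

```text
clock: 11.92
position: [0.5137, -0.0872, 0.0924]
tcp_rot: [-0.216, 2.114, -2.114]
contact_force: [-1.5, -0.2, 6.2]
gripper_width: 0.0193
```

```bash
python3 m.py 8
```

```text
11.9167 [ 0.51367516 -0.08719533  0.09241322] jawdeg -78.32597940325893 [-1.5 -0.2  6.2] 0.019349657836363474 [ 0.24  0.47 -0.23  1.98  0.16  0.7  -1.46]
wrist blue 152 rack [-0.2138  0.0015] world [ 0.4413 -0.1012] top 0.0584
wrist red 4868 rack [-0.1352  0.0012] world [ 0.5184 -0.0856] top 0.1106
top blue 21 rack [-0.2245  0.0006] world [ 0.431  -0.1043] top 0.0768
scene blue 22 rack [-0.2276 -0.0014] world [ 0.4284 -0.1068] top 0.0768
scene red 35 rack [-0.1501  0.0007] world [ 0.5038 -0.0891] top 0.1131
```

View pics/wrist8.png

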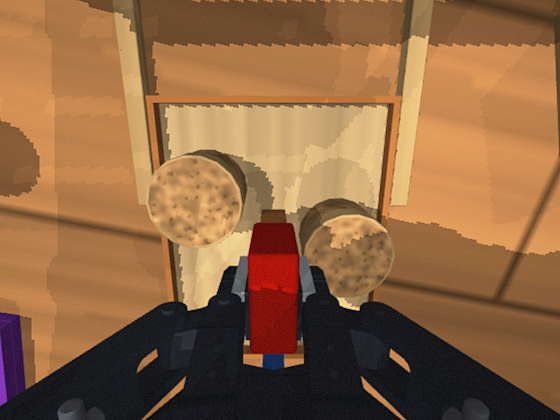

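Handle held (19.3 mm, red block at (273,285)). Lifting slowly 20 mm first, then checking for tilt.

Call:
arm_command:
  moves:
    - {"xyz": [0, 0, 0.002], "twist": 0, "hand": 0}
    - {"xyz": [0, 0, 0.003], "twist": 0, "hand": 0}
    - {"xyz": [0, 0, 0.004], "twist": 0, "hand": 0}
    - {"xyz": [0, 0, 0.004], "twist": 0, "hand": 0}
    - {"xyz": [0, 0, 0.004], "twist": 0, "hand": 0}
    - {"xyz": [0, 0, 0.002], "twist": 0, "hand": 0}
    - {"xyz": [0, 0, 0.001], "twist": 0, "hand": 0}
    - {"xyz": [0, 0, 0], "twist": 0, "hand": 0}
    - {"xyz": [0, 0, 0], "twist": 0, "hand": 0}
  force: 70

```text
clock: 12.82
position: [0.5135, -0.0873, 0.112]
tcp_rot: [-0.216, 2.114, -2.114]
contact_force: [0.4, -0.0, -4.8]
gripper_width: 0.0194
```

```bash
cat > t.py <<'E'
from h import *
import sys
s=arm.observe();p0=s["position"];z=p0[2]-.09;print(s["clock"],p0,s["contact_force"].round(1),s["gripper_width"])
c=capture("wrist");save(c,"wrist"+sys.argv[1]);P=cloud(c)
th=np.radians(11.65);X=np.array([np.cos(th),np.sin(th)]);Y=np.array([-X[1],X[0]])
q=P[...,:2]-p0[:2];rx=q@X;ry=q@Y
for nm,a,b in(("board",z-.02,z+.03),("boxtops",z+.04,z+.065)):
    m=(c["depth"]>0)&(rx>-.08)&(rx<.085)&(abs(ry)<.066)&(P[...,2]>a)&(P[...,2]<b)
    # keep the far floor out: robust plane fit
    A=np.c_[rx[m],ry[m],np.ones(m.sum())];Z=P[...,2][m];w=np.ones(len(Z),bool)
    for _ in range(6):
        k=np.linalg.lstsq(A[w],Z[w],rcond=None)[0];w=abs(Z-A@k)<.004
    print(nm,w.sum(),m.sum(),"slope x,y",k.round(3),"expected z",round(z,4))
    if nm=="boxtops":
        for sg in(1,-1):
            mm=m&(ry*sg>.012);print(" side",sg,mm.sum(),np.median(P[mm],0).round(3) if mm.sum() else 0, (np.median(rx[mm]),np.median(ry[mm])))
E
python3 t.py 9
```

```text
12.8167 [ 0.51345769 -0.08732945  0.1119908 ] [ 0.4 -0.  -4.8] 0.019363851147124744
board 21025 22564 slope x,y [-0.001  0.001  0.03 ] expected z 0.022
boxtops 12514 13021 slope x,y [-0.005  0.002  0.072] expected z 0.022
 side 1 6978 [ 0.537 -0.039  0.072] (np.float64(0.0325051572620144), np.float64(0.042501154209115564))
 side -1 5719 [ 0.524 -0.13   0.071] (np.float64(0.0023537060072398933), np.float64(-0.04336971946244366))
```

View pics/wrist9.png

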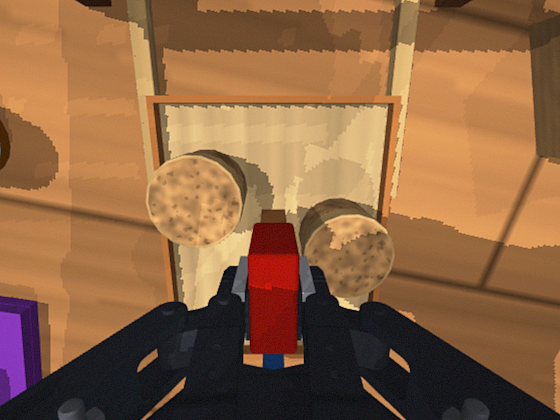

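Level (slopes ≤0.005) and boxes standing. Lifting the rest, with a short drift away from the rack.

Call:
arm_command:
  moves:
    - {"xyz": [0, 0, 0.003], "twist": 0, "hand": 0}
    - {"xyz": [0, 0, 0.005], "twist": 0, "hand": 0}
    - {"xyz": [0, 0, 0.007], "twist": 0, "hand": 0}
    - {"xyz": [-0.001, 0, 0.008], "twist": 0, "hand": 0}
    - {"xyz": [-0.002, 0, 0.008], "twist": 0, "hand": 0}
    - {"xyz": [-0.002, 0, 0.008], "twist": 0, "hand": 0}
    - {"xyz": [-0.002, 0, 0.008], "twist": 0, "hand": 0}
    - {"xyz": [-0.002, 0, 0.008], "twist": 0, "hand": 0}
    - {"xyz": [-0.002, 0, 0.008], "twist": 0, "hand": 0}
    - {"xyz": [-0.002, 0, 0.008], "twist": 0, "hand": 0}

```text
clock: 13.7
position: [0.5002, -0.0873, 0.1839]
tcp_rot: [-0.216, 2.114, -2.114]
contact_force: [0.6, 0.1, -4.1]
gripper_width: 0.0191
```

Call:
arm_command:
  moves:
    - {"xyz": [-0.002, 0, 0.008], "twist": 0, "hand": 0}
    - {"xyz": [-0.002, 0, 0.008], "twist": 0, "hand": 0}
    - {"xyz": [-0.002, 0, 0.008], "twist": 0, "hand": 0}
    - {"xyz": [-0.001, 0, 0.008], "twist": 0, "hand": 0}
    - {"xyz": [0, 0, 0.008], "twist": 0, "hand": 0}
    - {"xyz": [0, 0, 0.008], "twist": 0, "hand": 0}
    - {"xyz": [0, 0, 0.006], "twist": 0, "hand": 0}
    - {"xyz": [0, 0, 0.004], "twist": 0, "hand": 0}
    - {"xyz": [0, 0, 0.002], "twist": 0, "hand": 0}
    - {"xyz": [0, 0, 0], "twist": 0, "hand": 0}

```text
clock: 14.53
position: [0.4937, -0.0873, 0.2433]
tcp_rot: [-0.216, 2.114, -2.114]
contact_force: [0.2, 0.0, -3.8]
gripper_width: 0.0195
```

Call:
arm_command:
  moves:
    - {"xyz": [0, 0, 0], "twist": 0, "hand": 0}
    - {"xyz": [0, 0, 0], "twist": 0, "hand": 0}
    - {"xyz": [0, 0, 0], "twist": 0, "hand": 0}
    - {"xyz": [0, 0, 0], "twist": 0, "hand": 0}
    - {"xyz": [0, 0, 0], "twist": 0, "hand": 0}
    - {"xyz": [0, 0, 0], "twist": 0, "hand": 0}

```text
clock: 15.03
position: [0.4935, -0.0872, 0.2429]
tcp_rot: [-0.216, 2.114, -2.114]
contact_force: [0.2, -0.8, -4.7]
gripper_width: 0.0195
```

```bash
python3 t.py 10; python3 - <<'E'
from h import *
c=capture("scene");save(c,"scene10");print(arm.observe()["joint_vel"].round(4))
E
```

```text
15.0333 [ 0.49346631 -0.0872473   0.24290229] [ 0.2 -0.8 -4.7] 0.019497895194621386
board 21034 22567 slope x,y [-0.001  0.001  0.161] expected z 0.1529
boxtops 12556 13061 slope x,y [-0.006  0.003  0.202] expected z 0.1529
 side 1 6997 [ 0.517 -0.039  0.202] (np.float64(0.03254429053423567), np.float64(0.04243201059767158))
 side -1 5740 [ 0.504 -0.13   0.202] (np.float64(0.0023855743506559363), np.float64(-0.04345170419008268))
[ 0.0004  0.0001 -0.0009  0.001   0.0011 -0.0011  0.0019]
```

View pics/wrist10.png

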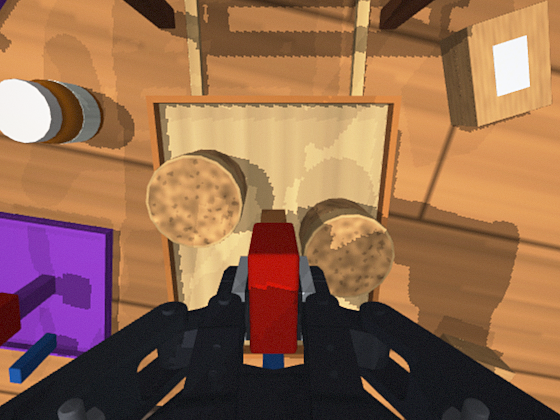

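View pics/scene10.png

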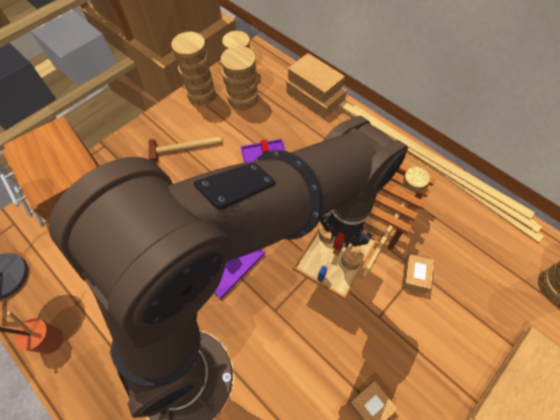

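The wrist view shows the carrier level, with the boxes standing at (197,198) and (348,255). The jar and carton are in place and the arm is still, so I'm handing in.

```bash
python3 -c "
from plant import arm
print(arm.close_job())"
```

```text
the job is handed in; nothing more can be done
None
```

The carrier is out from under the rack and I handed the job in with the arm still holding it by the red handle, at about 15 s of the 48 s allowed. The hand-in gave no verdict.

I drew it by its blue post about 147 mm straight along the guides, until its origin was about 137 mm in front of the shelf. I then released the post, gripped the red handle at 70 N and lifted.

Last checks before handing in:
- **Height:** the underside is about 0.15 m up.
- **Level:** the fitted board slope was 0.001 or less.
- **Boxes:** both are standing and stayed put relative to the gripper during the lift. Their tops are about 40 mm above the board.
- **Position:** the carrier origin is roughly 155 mm in front of the shelf.
- **Stillness:** joint speeds were about 0.002 rad/s or less.
- **Grip:** the fingers read 19.5 mm on the 20 mm handle, with 4–5 N of weight on the wrist.
- **Bystanders:** by eye, the jar, both cartons and the mallet had not moved. The arm hid the spare box in the last picture, but the gripper never went near it.

No check failed. The one disagreement was between the cameras, by up to about 5 mm, on where the post and handle stood. I relied mainly on the wrist and top views.

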